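# Refit the access panel of a bench drive unit and bolt it shut

### The arm

A 6-joint arm with a two-finger parallel gripper is mounted at the origin on the work surface; the furniture and walls round the work are solid. World frame = base frame: x ahead of the robot, y to its left, z up, the work surface at z = 0. Lengths are in mm, angles in rad, forces in N, time in s.
With the tool pointing down it reaches from about 350 to 975 mm from the base axis. Payload 7.1 kg.
Tool frame: the origin (TCP) lies between the finger pads; the fingertips stand 19 mm ahead of it and the grasp point (between the pads) is the TCP; y points along the fingers, z is the direction in which the jaws open and shut, and the axes are right-handed (so a half turn about y gives the same grasp; the last joint's range is limited). The gripper opens to 88 mm and grips with 3 to 60 N. Pads are 20 mm wide; open, the fingers measure 115 mm over their backs; the gripper's body (75 mm by 178 mm) begins 61 mm behind the grasp point.
Start: joints at [-1.365, 0.423, 1.63, -0, 1.089, -0.019], TCP at [139.339, -609.253, 241.675] pointing down, gripper open.
Joint ranges: [-3, 3], [-0.9, 2.11], [0.09, 2.58], [-1.31, 4.45], [0.11, 2.69], [-2.54, 2.54]. Speed limits (rad/s): [2.39, 2.39, 3.01, 3.14, 3.14, 3.14].

### API

Orientations are given as a rotation vector (axis times angle).
In Python, from workcell import ctrl gives the robot as it stands.
- The arm moves only by the tool servo_tool, never from a script. Its argument "moves" is text: rows parted by semicolons, each of 6 numbers parted by spaces: the shift along the world's x, y, z in m, then the turn, a rotation vector about the world's x, y, z in degrees. A call has 1 to 8 rows; each row is the pose to reach, as a shift and turn from the pose commanded when the call began; what a row does not reach only later rows make up. A row lasts 1/8 s, in which the tool goes at most 62.5 mm and 10.7 degrees, less where a joint would pass 70% of its speed; a pose out of reach is approached as far as the arm can. A call with a gripper value outside its range is refused whole. "hand" is the closure in counts, from 0 (fully open) to 255 (shut), set as the call begins (left out, the last holds). The fingers move at their own pace and stop on an object; the grip force is fixed at half the most. Time passes only in rows, so rows that repeat a pose let the fingers close. It gives the time, the measured TCP pose, the force and the opening at its end, in the units of the state.
- ctrl.get_obs(): the state, without advancing time (a new reading comes with each control period).
- ctrl.get_image(name): name is "scene" or "top" or "wrist"; returns a dict with "pixels" (384x512x3 uint8, red, green, blue), "depth" (384x512 float32, mm along the optical axis (not along the pixel's ray), 0 where there is no reading), "vertical_fov" (degrees; the focal length in pixels is half the picture's height over the tangent of half this angle, whatever the lens; pixels are square), "cx", "cy" (the principal point, pixels), "xyz" and "attitude" of the camera in the world; the wrist camera has in their place "T_tool_cam" (4x4, takes a point from camera to tool coordinates, whose origin is the TCP and whose axes are the tool frame's). Camera axes: x right, y up, looking along -z (the intrinsics and any distortion apply to the point x, -y, -z); pixel columns grow to the right and rows downward; lengths in mm; the calibration is good to about 2 mm. A picture is of the moment at which its call begins: read the wrist's pose just before it.
- ctrl.close_job(): hands the job in, once; it reports no verdict.
The state is a dict: "t": time; "qpos": joint angles; "qvel": joint speeds; "joint_torque": joint torques, N m; "ee_pos": TCP position; "orientation": TCP orientation; "ft_force": force on the tool from outside, world axes, zero at the start; "moment": the same for the moment, N m; "width": finger opening in mm.
Only numpy, scipy, OpenCV 4.12 (cv2) and the standard library are available. Lean on these libraries where they do the work, as an engineer would, in place of code of your own. Each camera call takes 0.05 s, during which the arm holds its last target.

### The job

Close up the open drive unit on the bench: take the loose access panel by its handle, tilt it so that its thin tongue goes in under the steel lip at one end of the opening, then lower the other edge until the panel lies flat in its recess - lower it, do not let it fall. Then slide the bolt fully over the panel's free edge and let go, leaving the beaker and the conical flask standing where they are.

Things in the scene. Friction and masses are not known exactly. Their poses are not given: they have to be found in the camera images.
- panel: Loose aluminium panel, about 0.2 kg, 120 mm long: plate 98 (x) by 110 (y) by 8 mm; from its -x edge a thin tongue, 4 mm thick, 84 mm wide, flush with the underside, sticks out 22 mm. Black bridge handle across the plate. Origin: middle of the plate's underside; x points from tongue to free edge (at x = +49 mm), z up. Starts flat on the bench, handle up, tongue roughly towards the robot.
- panel_handle (a point): Centre of the panel handle's bar, 33 mm straight above the panel's origin; axes as the panel. The bar is 70 mm long (y), 12 mm thick (x) and 14 mm high, with 18 mm of free space between it and the plate.
- tongue_tip (a point): Middle of the lower edge of the tongue's tip, 71 mm from the panel's origin along its -x; axes as the panel.
- unit: Drive unit, a low grey box fixed to the bench, 200 (x) by 150 (y) by 66 mm, with an open bay in its top. Origin: on the bench below the bay (box from x = -80 to +120 mm); x points from the lip end (nearer the robot) to the bolt end, z up. Round the bay a recess with a flat ledge 50 mm above the bench takes the panel: x = -64 to +64 mm, 118 mm wide; its side and bolt-end walls stand 9 mm above the ledge.
- seat (a point): Point at ledge level, at x = 11 mm, y = 0, z = 50 mm of the unit, where the panel's origin lies when the panel is seated in the middle of its 4 mm of play all round; axes as the unit (the panel's axes then point the same way).
- lip_edge (a point): Middle of the steel lip's lower edge, at unit x = -48, z = 60 mm; axes as the unit. The lip, 6 mm thick, covers the recess's first 16 mm (x = -64 to -48), leaving a gap 10 mm high above the ledge. The panel (120 mm) is longer than the uncovered opening (112 mm): it goes in only tilted, tongue first and down (10 to 14 degrees suits), and is then lowered.
- bolt (a joint): Flat steel slide bolt on the unit's deck at the +x end: 0 = drawn back, 0.020 m = fully shut; moves along the unit's -x, over the panel's free edge. Friction about 1.5 N, no spring; starts within 3 mm of drawn back. Blade 36 mm wide, 5 mm thick, underside 10.5 mm above the ledge, so the panel must be flat before it can shut; drawn back it ends 4 mm short of the recess.
- bolt_tab (a point): Point in the bolt's upright black thumb tab (14 mm in x, 26 mm in y), 17.5 mm above the blade's top and 10.5 mm below the tab's top, 83 mm above the bench; moves with the bolt, axes as the unit. Drawn back it is at unit x = 98 mm, shut at 78 mm.
- beaker: Small glass beaker, 59x56x71 mm, bystander at the back of the bench; origin under its middle.
- flask: Conical glass flask, 82x82x153 mm, bystander at the back of the bench; origin under its middle.

How it is judged:
By the outcome, as a careful person would: the job done as asked, in the order asked, and still so for the second after the job is handed in, with the robot touching nothing.
It also fails if it takes over 45 s, if anything falls off the work surface, if the arm or the gripper's body presses on something with over 40 N, if the wrist force passes 120 N, or if a joint passes its speed limit or range.

## Working session

There is one attempt and no reset: what is moved stays moved. The work goes in short steps, Python scripts to look and compute and a tool call to move; the robot and the scene stay as the last step left them, time stands still between calls to the robot, and variables do not carry over. Pictures are saved under pics/ and viewed, and the job is handed in when it is done.

Besides the shell and the picture viewer there is one more tool, called after "Call:" as name(argument=value, ...) on one line, values as JSON. servo_tool: Moves the arm, as the interface text tells. Its arguments: {"type":"object","properties":{"moves":{"type":"string"},"hand":{"type":"number"}},"required":["moves"]}

```bash
mkdir -p pics; ls
cat > h.py <<'E'
import numpy as np, cv2
from scipy.spatial.transform import Rotation as R
from workcell import ctrl
def grab(n,tag):
    o=ctrl.get_obs(); d=ctrl.get_image(n)
    cv2.imwrite(f'pics/{tag}.png',cv2.cvtColor(d['pixels'],cv2.COLOR_RGB2BGR))
    d['obs']=o; np.save(f'pics/{tag}.npy',d,allow_pickle=True); return d
E
python3 - <<'E'
from h import *
for n in ['scene','top','wrist']:
    d=grab(n,n+'0'); print(n,{k:v for k,v in d.items() if k not in('pixels','depth')}, (d['depth']>0).mean())
E
```

```text
pics
scene {'vertical_fov': 55.855428586027536, 'cx': 258.5458374003274, 'cy': 189.29364926038784, 'xyz': array([ 209.93826923, -529.37796305,  534.82860652]), 'attitude': array([ 0.99131599, -0.22683646, -0.44323324]), 'obs': {'t': 0.0, 'qpos': array([-1.36502311e+00,  4.23799018e-01,  1.63071531e+00,  4.65765767e-06,
        1.08856226e+00, -1.90497070e-02]), 'qvel': array([ 6.94081234e-04,  2.75646567e-05, -1.49633648e-03,  1.90513974e-03,
       -1.19636871e-03, -1.32100410e-04]), 'joint_torque': array([-1.12508203e-04, -5.44628298e+01, -2.73669165e+01,  6.42658537e-02,
        2.28187430e-02, -1.34749980e-04]), 'ee_pos': array([ 139.22098726, -608.75183252,  240.91783052]), 'orientation': array([-0.23748773,  2.10408436, -2.10095739]), 'ft_force': array([0.04876316, 0.19599988, 0.05206592]), 'moment': array([-0.01884441,  0.0103929 ,  0.0417487 ]), 'width': 87.86413023351824}} 0.9959869384765625
top {'vertical_fov': 48.398921474283675, 'cx': 253.52986796483012, 'cy': 184.50245243159463, 'xyz': array([ 460.95664286,  104.70712395, 1164.90998253]), 'attitude': array([ 0.08649709, 
[... 1123 characters left out ...]
         1.00000000e+00]]), 'obs': {'t': 0.1, 'qpos': array([-1.36500026e+00,  4.23729630e-01,  1.63061648e+00,  2.16597819e-05,
        1.08860630e+00, -1.89962653e-02]), 'qvel': array([-0.00144629, -0.00208556, -0.00094903,  0.00044922, -0.00060275,
        0.00033876]), 'joint_torque': array([ 2.40363324e-04, -5.45614100e+01, -2.74324983e+01,  6.46073604e-02,
        1.88688742e-02, -2.79903793e-05]), 'ee_pos': array([ 139.24939226, -608.7966531 ,  241.00000019]), 'orientation': array([-0.23741981,  2.10396486, -2.10109654]), 'ft_force': array([-0.22987885,  0.85279841,  0.10654727]), 'moment': array([-0.0237172 , -0.00816934, -0.03659104]), 'width': 87.74775680281995}} 0.9959971110026041
```

View pics/scene0.png

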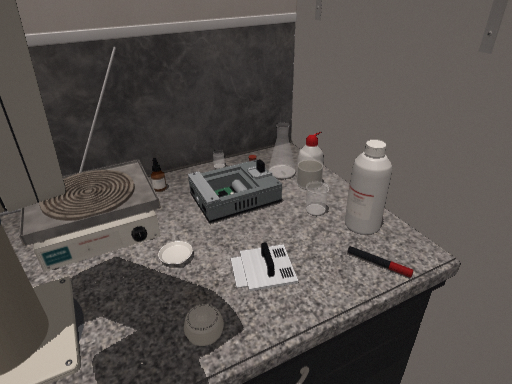

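View pics/top0.png

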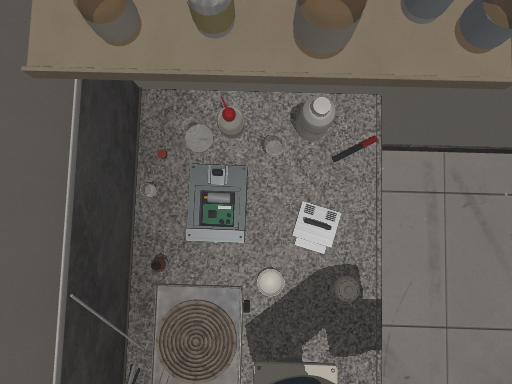

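View pics/wrist0.png

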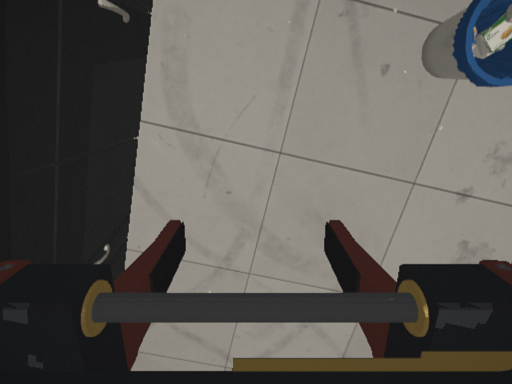

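The scene picture shows the unit at about (235,190), the panel at (267,262) and the bystanders behind. In the top picture the unit spans (187–247, 165–243), with its lip at row 236 and the bolt at (218,173). The panel is at (317,225), and a shelf lies beyond row 80.

```bash
cat >> h.py <<'E'
def pose(d):
    if 'xyz' in d: return R.from_rotvec(d['attitude']).as_matrix(), np.array(d['xyz'])
    o=d['obs']; Rt=R.from_rotvec(o['orientation']).as_matrix(); T=d['T_tool_cam']
    return Rt@T[:3,:3], Rt@T[:3,3]+o['ee_pos']
def cloud(d):
    D=d['depth'];h,w=D.shape; f=h/2/np.tan(np.radians(d['vertical_fov'])/2)
    v,u=np.mgrid[:h,:w]
    P=np.stack([(u-d['cx'])/f*D,-(v-d['cy'])/f*D,-D],-1); Rm,t=pose(d); P=P@Rm.T+t; P[D==0]=np.nan
    return P
def ld(t): return np.load(f'pics/{t}.npy',allow_pickle=True).item()
def proj(d,p):
    Rm,t=pose(d); c=(np.atleast_2d(p)-t)@Rm; h=d['depth'].shape[0]; f=h/2/np.tan(np.radians(d['vertical_fov'])/2)
    return np.stack([d['cx']+f*c[:,0]/-c[:,2], d['cy']-f*c[:,1]/-c[:,2]],-1)
E
python3 - <<'E'
from h import *
np.set_printoptions(precision=1,suppress=True)
for t,pts in dict(top0=[(317,225),(300,150),(218,172),(216,236),(190,236),(244,236),(218,215),(200,135),(275,146),(230,115),(315,110),(150,188),(158,262),(250,40),(250,72),(270,283)],scene0=[(267,262),(285,250),(262,166),(215,187),(285,160),(160,170),(220,160),(70,340)]).items():
    P=cloud(ld(t))
    for u,v in pts: print(t,(u,v),P[v,u])
d=ld('top0');P=cloud(d)
for nm,zr in dict(panel=(2,14),unit=(56,75)).items():
    m=(P[...,2]>zr[0])&(P[...,2]<zr[1])
    if nm=='panel': m[:, :285]=0; m[:, 350:]=0; m[:190]=0;m[260:]=0; m&=(d['pixels'].mean(-1)>150)
    else: m[:,:180]=0;m[:,255:]=0;m[:155]=0;m[250:]=0
    n,l,s,c=cv2.connectedComponentsWithStats(m.astype(np.uint8)); 
    k=1+np.argmax(s[1:,4]); q=P[l==k]; r=cv2.minAreaRect(q[:,:2].astype(np.float32)); print(nm,s[k],r,cv2.boxPoints(r).round(1).tolist(),np.median(q[:,2]))
E
python3 - <<'E'
import cv2
a=cv2.imread('pics/top0.png')[150:260,175:355];cv2.imwrite('pics/topz.png',cv2.resize(a,None,fx=4.4,fy=4.4,interpolation=2))
E
```

```text
top0 (317, 225) [469.3 -48.2  41.5]
top0 (300, 150) [673.4  -3.7   4.2]
top0 (218, 172) [594.6 210.4  97.1]
top0 (216, 236) [433.7 212.   70.5]
top0 (190, 236) [431.7 278.6  68.3]
top0 (244, 236) [435.3 141.4  49.3]
top0 (218, 215) [488.4 213.6  20.8]
top0 (200, 135) [687.9 259.5  98.5]
top0 (275, 146) [681.8  65.4   9.1]
top0 (230, 115) [728.7 181.4 147.8]
top0 (315, 110) [728.3 -16.6 212.7]
top0 (150, 188) [557.3 404.8   1.1]
top0 (158, 262) [364.1 356.3  72.2]
top0 (250, 40) [706.6 122.7 620.1]
top0 (250, 72) [658. 121. 633.]
top0 (270, 283) [312.   69.6   5.4]
scene0 (267, 262) [458.3 -68.6  35.9]
scene0 (285, 250) [523.9 -28.6   7.7]
scene0 (262, 166) [591.8 204.5  83.9]
scene0 (215, 187) [479.9 265.9  19.7]
scene0 (285, 160) [690.  251.4  55. ]
scene0 (160, 170) [360.8 362.   57.2]
scene0 (220, 160) [545.2 388.5  28.9]
scene0 (70, 340) [ 97.8 -52.6  11. ]
panel [ 293  201   48   53 1347] ((461.8954162597656, -48.35929870605469), (108.61266326904297, 118.83756256103516), 74.3156509399414) [[390.0, -84.5999984741211], [504.3999938964844, -116.69999694824219], [533.7999877929688, -12.100000381469727], [419.3999938964844, 20.0]] 8.521052818392945
unit [ 186  164   61   79 2370] ((519.65625, 215.5299835205078), (150.22103881835938, 200.0867919921875), 89.46926879882812) [[418.8999938964844, 141.3000030517578], [619.0, 139.5], [620.4000244140625, 289.70001220703125], [420.29998779296875, 291.6000061035156]] 61.70268149776598
```

View pics/topz.png

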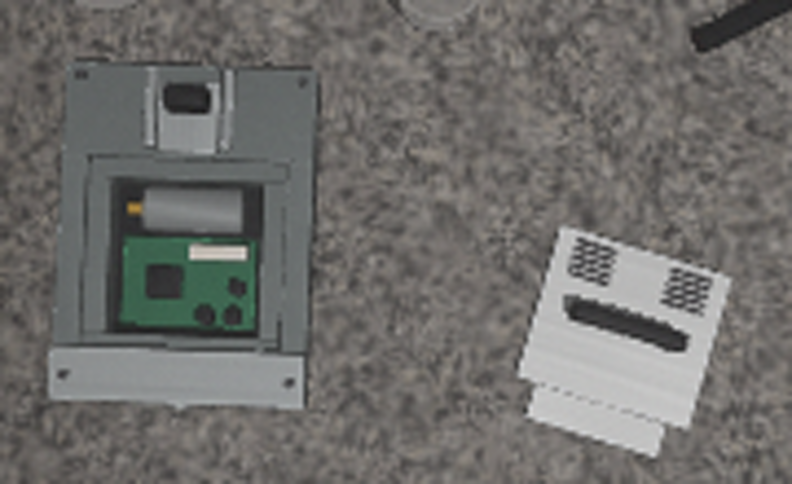

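```bash
cat >> h.py <<'E'
def want(yaw,tilt=0,flip=False):
    # tool y down, tool z along unit/panel x (or reversed); tilt deg: +x edge up
    a=np.radians(yaw); z=np.array([np.cos(a),np.sin(a),0]); 
    if flip: z=-z
    y=np.array([0,0,-1.]); M=np.stack([np.cross(y,z),y,z],1)
    ax=np.array([-np.sin(a),np.cos(a),0])
    return R.from_rotvec(ax*np.radians(-tilt)).as_matrix()@M
def turn(Rw,o=None):
    o=o or ctrl.get_obs(); R0=R.from_rotvec(o['orientation']).as_matrix(); return np.degrees(R.from_matrix(Rw@R0.T).as_rotvec())
E
python3 - <<'E'
from h import *
np.set_printoptions(precision=2,suppress=True)
o=ctrl.get_obs();print(R.from_rotvec(o['orientation']).as_matrix()); print(turn(want(-15.7)),turn(want(-15.7,0,True)))
d=ld('wrist0'); print(pose(d))
E
```

```text
[[-0.97 -0.    0.22]
 [-0.22  0.   -0.97]
 [ 0.   -1.   -0.  ]]
[-0.05 -0.05 61.42] [  -0.06    0.06 -118.58]
(array([[ 0.22,  0.93,  0.29],
       [-0.97,  0.21,  0.06],
       [-0.  , -0.29,  0.96]]), array([ 217.36, -591.77,  384.3 ]))
```

Call:
servo_tool(moves="0.028 0.047 0.005 0 0 5; 0.056 0.094 0.01 0 0 10; 0.084 0.141 0.015 0 0 15; 0.112 0.188 0.02 0 0 20; 0.140 0.235 0.02 0 0 25; 0.168 0.282 0.02 0 0 30; 0.196 0.329 0.02 0 0 36; 0.224 0.376 0.02 0 0 42")

```text
t: 1.15
ee_pos: [363.9, -231.6, 261.8]
orientation: [-0.856, 1.642, -1.643]
ft_force: [0.9, -0.6, -0.8]
width: 87.9
```

Call:
servo_tool(moves="0.028 0.047 0 0 0 5; 0.056 0.094 0 0 0 10; 0.084 0.141 0 0 0 14; 0.112 0.184 -0.01 0 0 19.4; 0.112 0.184 -0.01 0 0 19.4")

```text
t: 1.78
ee_pos: [476.3, -46.7, 251.0]
orientation: [-1.07, 1.406, -1.404]
ft_force: [0.2, 0.2, 1.0]
width: 87.8
```

Run:
```python
from h import *
np.set_printoptions(precision=2,suppress=True)
d=grab('wrist','w1'); o=d['obs'];print(o['t'],o['ee_pos'],o['qpos'],o['qvel'],o['ft_force'],turn(want(-15.7),o))
```

```text
1.775 [476.26 -46.72 251.  ] [-0.12  0.19  1.94  0.    1.01  0.15] [-0.06 -0.02  0.03 -0.02  0.02 -0.  ] [0.24 0.24 0.98] [-0.02 -0.04 -0.27]
```

View pics/w1.png

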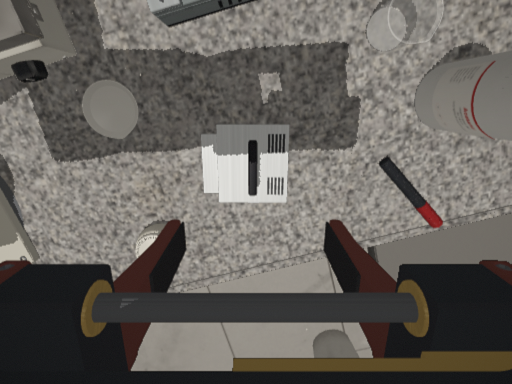

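The wrist view shows the panel with its tongue at left (202–290, 125–203) and the black handle bar at u 249–258, v 140–197. I'll measure it, then take a second, lower view.

```bash
cat >> h.py <<'E'
def panel(d,box,hz=(26,45)):
    u0,v0,u1,v1=box; P=cloud(d); m=np.zeros(P.shape[:2],bool); m[v0:v1,u0:u1]=1
    Z=P[...,2]; g=d['pixels'].mean(-1)
    pl=m&(Z>5.5)&(Z<13); bar=m&(Z>hz[0])&(Z<hz[1])
    for nm,mm in (('plate',pl|bar),('bar',bar)):
        n,l,s,c=cv2.connectedComponentsWithStats(mm.astype(np.uint8)); k=1+np.argmax(s[1:,4]); q=P[l==k]
        r=cv2.minAreaRect(q[:,:2].astype(np.float32)); print(nm,s[k],np.round(r[0],1),np.round(r[1],1),round(r[2],2),'z med/p90',np.median(q[:,2]).round(1),np.percentile(q[:,2],90).round(1))
E
python3 - <<'E'
from h import *
d=ld('w1'); panel(d,(190,110,305,215))
P=cloud(d)
for u,v in [(230,160),(253,168),(208,165),(280,160),(270,220),(180,180)]: print((u,v),P[v,u].round(1))
print(P[165,195:300,2].round(0).tolist())
E
```

```text
plate [ 216  125   74   78 5462] [470.1 -50.1] [109.7  99.6] 74.55 z med/p90 8.4 10.0
bar [248 142   9  54 482] [470.6 -49.5] [69.1 10.6] 74.63 z med/p90 39.9 40.9
(230, 160) [442.7 -35.1   7.2]
(253, 168) [472.6 -47.4  39.3]
(208, 165) [410.6 -34.2   4.7]
(280, 160) [509.5 -53.2   8.7]
(270, 220) [ 4.732e+02 -1.401e+02  1.000e-01]
(180, 180) [363.5 -45.3  -0.6]
[-0.0, -0.0, -1.0, -1.0, -0.0, -1.0, -1.0, 4.0, 5.0, 4.0, 4.0, 4.0, 5.0, 5.0, 3.0, 5.0, 4.0, 4.0, 3.0, 4.0, 4.0, 5.0, 5.0, 9.0, 9.0, 9.0, 10.0, 8.0, 8.0, 6.0, 8.0, 8.0, 8.0, 9.0, 7.0, 10.0, 9.0, 8.0, 8.0, 9.0, 8.0, 9.0, 8.0, 9.0, 7.0, 8.0, 9.0, 7.0, 8.0, 7.0, 8.0, 10.0, 9.0, 40.0, 40.0, 40.0, 40.0, 41.0, 40.0, 41.0, 39.0, 39.0, 8.0, 7.0, 8.0, 9.0, 7.0, 8.0, 9.0, 8.0, 9.0, 7.0, 7.0, 8.0, 7.0, 9.0, 7.0, 9.0, 9.0, 9.0, 8.0, 8.0, 8.0, 7.0, 7.0, 7.0, 7.0, 8.0, 8.0, 9.0, 10.0, 8.0, 8.0, -1.0, 0.0, 1.0, 0.0, -0.0, -1.0, 1.0, 1.0, -1.0, -0.0, -0.0, -1.0]
```

Call:
servo_tool(moves="0 0.005 -0.03 0 0 0; 0 0.01 -0.06 0 0 0; 0 0.01 -0.06 0 0 0")

```text
t: 2.2
ee_pos: [473.3, -39.9, 190.2]
orientation: [-1.07, 1.413, -1.408]
ft_force: [0.1, 0.1, 0.1]
width: 87.8
```

Run:
```python
from h import *
d=grab('wrist','w2'); print(d['obs']['ee_pos'],turn(want(-15.7),d['obs']))
```

```text
[473.26216726 -39.92973032 190.20864666] [-0.01934932 -0.27126785  0.10609573]
```

View pics/w2.png

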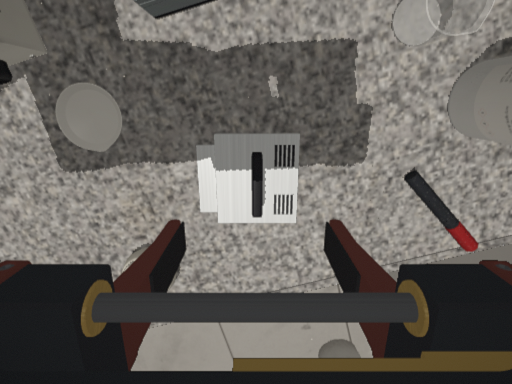

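The second view shows the handle bar at u 252–263, v 152–217. I'll compare it with the first view and triangulate.

Run:
```python
from h import *
d=ld('w2'); panel(d,(190,120,310,230))
# triangulate bar top centre
c=[]
for t,box in (('w1',(190,110,305,215)),('w2',(190,120,310,230))):
    d=ld(t);P=cloud(d);Z=P[...,2];m=np.zeros(Z.shape,bool);m[box[1]:box[3],box[0]:box[2]]=1
    m&=(Z>26)&(Z<46);n,l,s,cc=cv2.connectedComponentsWithStats(m.astype(np.uint8)); k=1+np.argmax(s[1:,4]); c.append((d,cc[k]))
A=[];b=[]
for d,(u,v) in c:
    Rm,t=pose(d); f=192/np.tan(np.radians(d['vertical_fov'])/2); r=Rm@np.array([(u-d['cx'])/f,-(v-d['cy'])/f,-1]); r/=np.linalg.norm(r); M=np.eye(3)-np.outer(r,r);A.append(M);b.append(M@t)
print('tri',np.linalg.solve(sum(A),sum(b)))
print(ctrl.get_obs()['ee_pos'])
```

```text
plate [ 214  134   86   89 7291] [470.3 -49.5] [109.1  99.3] 74.35 z med/p90 8.3 10.3
bar [251 155  12  63 698] [471.  -49.6] [69.1 12. ] 74.49 z med/p90 39.7 40.8
tri [470.33486626 -51.55752602  22.60122516]
[474.44827292 -40.09171866 191.50780477]
```

Call:
servo_tool(moves="-0.002 -0.005 -0.05 0 0.1 0.1; -0.004 -0.0095 -0.1 0 0.1 0.2; -0.004 -0.0095 -0.13 0 0.1 0.2; -0.004 -0.0095 -0.15 0 0.1 0.2; -0.004 -0.0095 -0.158 0 0.1 0.2; -0.004 -0.0095 -0.158 0 0.1 0.2; -0.004 -0.0095 -0.158 0 0.1 0.2")

```text
t: 3.12
ee_pos: [472.2, -49.0, 34.8]
orientation: [-1.068, 1.406, -1.406]
ft_force: [0.5, -0.3, -0.1]
width: 87.7
```

Run:
```python
from h import *
np.set_printoptions(precision=2,suppress=True)
d=grab('wrist','w3'); print(d['obs']['ee_pos'],turn(want(-15.5),d['obs']))
```

```text
[472.23 -49.02  34.78] [0.01 0.01 0.03]
```

View pics/w3.png

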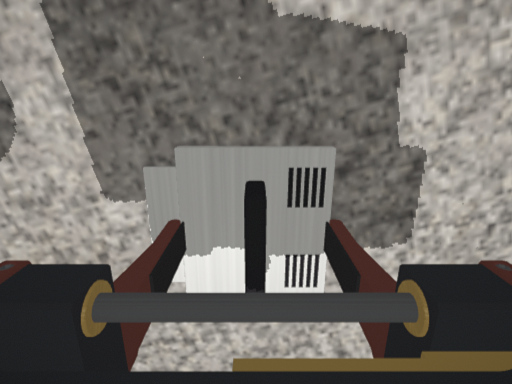

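The bar sits midway between the fingers at u≈255, so I'll grip it.

Call:
servo_tool(moves="-0.001 0 -0.001 0 0 0; -0.001 0 -0.001 0 0 0; -0.001 0 -0.001 0 0 0; -0.001 0 -0.001 0 0 0; -0.001 0 -0.001 0 0 0; -0.001 0 -0.001 0 0 0; -0.001 0 -0.001 0 0 0; -0.001 0 -0.001 0 0 0", hand=255)

```text
t: 4.18
ee_pos: [470.5, -48.8, 32.7]
orientation: [-1.07, 1.407, -1.405]
ft_force: [0.6, 0.5, -1.1]
width: 11.6
```

Call:
servo_tool(moves="0 0 0.01 0 0 0; 0 0 0.03 0 0 0; 0 0 0.06 0 0 0; 0 0 0.1 0 0 0; 0 0 0.14 0 0 0; 0 0 0.17 0 0 0; 0 0 0.17 0 0 0")

```text
t: 5.05
ee_pos: [471.6, -48.9, 205.0]
orientation: [-1.066, 1.403, -1.408]
ft_force: [-0.2, 0.2, -1.3]
width: 11.9
```

Run:
```python
from h import *
np.set_printoptions(precision=2,suppress=True)
d=grab('wrist','w4'); o=d['obs'];print(o['ee_pos'],o['width'],o['ft_force'],turn(want(-15.5),d['obs']),turn(want(-.5),d['obs']))
```

```text
[471.59 -48.91 205.02] 11.884126811019602 [-0.18  0.23 -1.32] [0.04 0.19 0.02] [ 0.01  0.2  15.02]
```

View pics/w4.png

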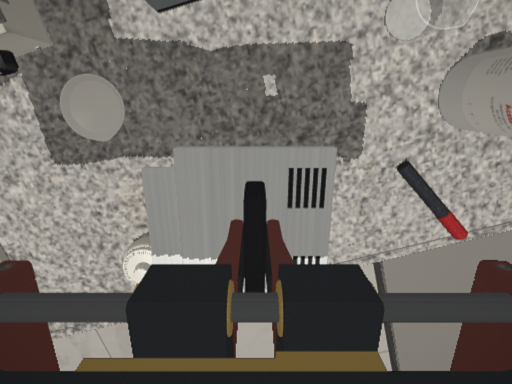

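The panel is held (width 11.9 mm). I'll now measure its pose in the tool frame and hover beside the unit to locate it with the same camera.

Call:
servo_tool(moves="0.006 0.02 0.01 0 0 2; 0.012 0.04 0.015 0 0 5; 0.02 0.06 0.02 0 0 8; 0.026 0.08 0.02 0 0 12; 0.03 0.1 0.02 0 0 15; 0.03 0.105 0.02 0 0 15; 0.03 0.105 0.02 0 0 15")

```text
t: 5.98
ee_pos: [499.5, 56.1, 221.6]
orientation: [-1.208, 1.219, -1.215]
ft_force: [0.6, -0.2, -1.9]
width: 11.3
```

Run:
```python
from h import *
np.set_printoptions(precision=2,suppress=True)
d=grab('wrist','w5'); o=d['obs'];print(o['ee_pos'],o['width'],o['ft_force'],turn(want(-.5),d['obs']),o['qpos'],o['qvel'])
for t in ('w4','w5'):
    d=ld(t);o=d['obs'];P=cloud(d);Rt=R.from_rotvec(o['orientation']).as_matrix();Q=(P-o['ee_pos'])@Rt
    # tool y: plate top at ~ +25
    m=(Q[...,1]>18)&(Q[...,1]<34)&(abs(Q[...,0])<75)&(abs(Q[...,2])<90)
    m[255:]=0
    q=Q[m]; A=np.c_[q[:,0],q[:,2],np.ones(len(q))]; 
    pl=m&(Q[...,2]>-45)&(Q[...,2]<48); q=Q[pl]; A=np.c_[q[:,0],q[:,2],np.ones(len(q))]; c,*_=np.linalg.lstsq(A,q[:,1],rcond=None); print(t,'plane y=',c, 'tilt deg',np.degrees(c[:2]))
    for v in (175,195,215,235):
        r=Q[v]; k=np.where(m[v])[0]; print(v,'z range',r[k[0]],r[k[-1]])
    for u in (190,220,300):
        k=np.where(m[:,u])[0]; print('u',u,Q[k[0],u])
```

```text
[499.52  56.14 221.61] 11.269260813520457 [ 0.57 -0.18 -1.95] [ 0.05 -0.22  0.04] [ 0.09  0.27  1.91 -0.    0.96  0.1 ] [-0.01 -0.01 -0.   -0.    0.   -0.01]
w4 plane y= [-0.   -0.   24.44] tilt deg [-0.05 -0.03]
175 z range [-35.71  29.64 -71.81] [-36.99  24.77  47.55]
195 z range [-22.72  28.83 -71.73] [-24.26  24.31  47.23]
215 z range [ -8.98  28.71 -71.3 ] [-10.16  25.97  47.51]
235 z range [  5.22  28.3  -71.39] [ 3.2  24.35 47.49]
u 190 [-53.63  27.86 -40.02]
u 220 [-53.69  27.49 -21.83]
u 300 [-53.7   27.46  26.4 ]
w5 plane y= [-0.   -0.   24.44] tilt deg [-0.05 -0.07]
175 z range [-36.22  28.85 -71.67] [-37.22  25.02  47.42]
195 z range [-23.22  28.26 -71.68] [-24.5   24.5   47.08]
215 z range [ -9.36  28.57 -71.42] [-10.54  25.78  47.25]
235 z range [  5.21  28.94 -71.83] [ 3.62 25.8  47.7 ]
u 190 [-54.07  26.98 -40.01]
u 220 [-53.93  27.85 -22.08]
u 300 [-53.9   28.11  26.31]
```

View pics/w5.png

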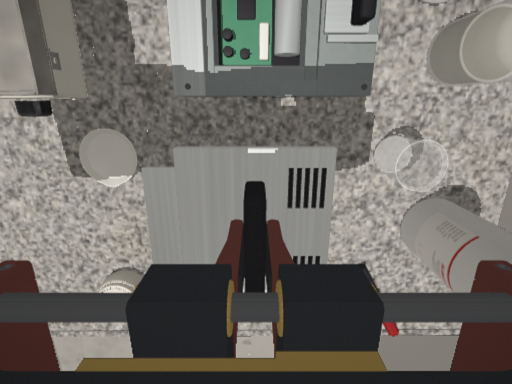

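The unit fills the top of the frame: its near side edge is at v≈95, u 172–372, and the lip strip is at u 172–205. I'll rise to see the whole of it.

Call:
servo_tool(moves="0.01 0 0.05 0 0 0; 0.01 0.01 0.10 0 0 0; 0.01 0.01 0.12 0 0 0; 0.01 0.01 0.12 0 0 0")

```text
t: 6.52
ee_pos: [510.9, 65.7, 344.0]
orientation: [-1.203, 1.215, -1.218]
ft_force: [0.5, -0.3, -1.3]
width: 11.9
```

Run:
```python
from h import *
np.set_printoptions(precision=2,suppress=True)
d=grab('wrist','w6'); o=d['obs'];print(o['t'],o['ee_pos'],o['qvel'])
cv2.imwrite('pics/w6z.png',cv2.resize(cv2.cvtColor(d['pixels'],cv2.COLOR_RGB2BGR)[0:190,150:400],None,fx=3.1,fy=3.1,interpolation=2))
P=cloud(d)
for v in (20,40,60,80,100,110): print(v,[(u,P[v,u].round(0).tolist()) for u in range(176,380,8)])
```

```text
6.525 [510.93  65.65 343.98] [ 0.    0.03  0.05 -0.   -0.02 -0.  ]
20 [(176, [393.0, 265.0, 1.0]), (184, [419.0, 249.0, 67.0]), (192, [430.0, 249.0, 66.0]), (200, [441.0, 248.0, 69.0]), (208, [449.0, 252.0, 51.0]), (216, [458.0, 255.0, 38.0]), (224, [467.0, 261.0, 13.0]), (232, [479.0, 262.0, 12.0]), (240, [491.0, 261.0, 13.0]), (248, [502.0, 261.0, 13.0]), (256, [514.0, 261.0, 12.0]), (264, [526.0, 261.0, 13.0]), (272, [538.0, 261.0, 13.0]), (280, [550.0, 261.0, 12.0]), (288, [558.0, 251.0, 51.0]), (296, [567.0, 249.0, 59.0]), (304, [578.0, 249.0, 59.0]), (312, [589.0, 249.0, 59.0]), (320, [599.0, 248.0, 61.0]), (328, [610.0, 249.0, 60.0]), (336, [636.0, 263.0, -0.0]), (344, [648.0, 263.0, 0.0]), (352, [660.0, 262.0, 2.0]), (360, [665.0, 257.0, 21.0]), (368, [672.0, 254.0, 35.0]), (376, [679.0, 251.0, 47.0])]
40 [(176, [391.0, 237.0, 2.0]), (184, [402.0, 238.0, -1.0]), (192, [428.0, 225.0, 65.0]), (200, [439.0, 225.0, 66.0]), (208, [449.0, 225.0, 67.0]), (216, [458.0, 228.0, 47.0]), (224, [466.0, 234.0, 15.0]), (232, [478.0, 234.0, 15.0]), (240, [490.0, 234.0, 17.0]), (248, [502.0, 
[... 2766 characters left out ...]
84, [394.0, 133.0, 1.0]), (192, [407.0, 133.0, 1.0]), (200, [420.0, 133.0, 0.0]), (208, [434.0, 133.0, 2.0]), (216, [447.0, 133.0, 1.0]), (224, [460.0, 133.0, 0.0]), (232, [473.0, 132.0, -0.0]), (240, [487.0, 132.0, 2.0]), (248, [500.0, 132.0, 0.0]), (256, [513.0, 132.0, -2.0]), (264, [526.0, 132.0, 1.0]), (272, [540.0, 132.0, 1.0]), (280, [553.0, 132.0, -1.0]), (288, [566.0, 132.0, 0.0]), (296, [580.0, 131.0, -0.0]), (304, [592.0, 131.0, 2.0]), (312, [606.0, 131.0, 1.0]), (320, [619.0, 131.0, 1.0]), (328, [nan, nan, nan]), (336, [645.0, 131.0, 1.0]), (344, [659.0, 131.0, 0.0]), (352, [673.0, 130.0, -1.0]), (360, [686.0, 130.0, -1.0]), (368, [698.0, 130.0, 1.0]), (376, [712.0, 130.0, -0.0])]
```

View pics/w6z.png

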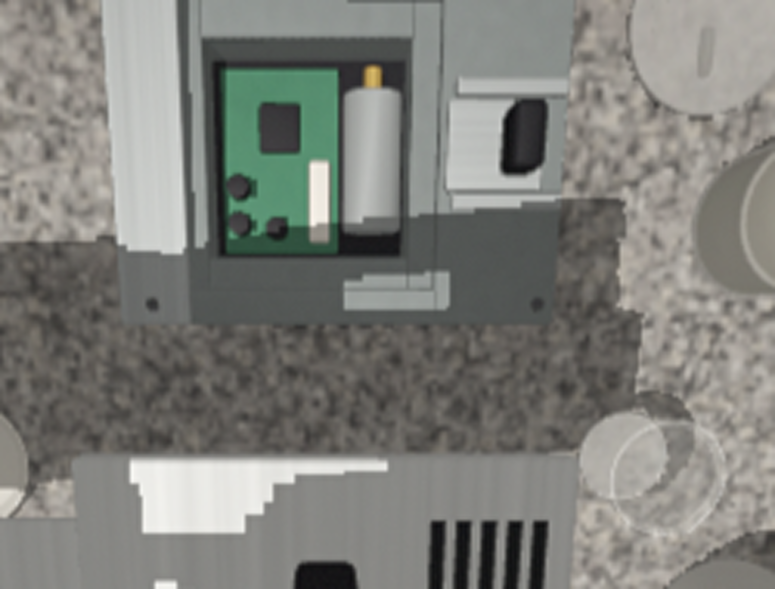

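```bash
cat > fit.py <<'E'
from h import *
np.set_printoptions(precision=2,suppress=True)
def edge(d,z,u,v):  # intersect ray at subpixel u,v with plane z
    Rm,t=pose(d); f=192/np.tan(np.radians(d['vertical_fov'])/2); r=Rm@np.array([(u-d['cx'])/f,-(v-d['cy'])/f,-1]); return t+r*(z-t[2])/r[2]
def unitfit(t,rows,vr=(90,120),urange=(200,330)):
    d=ld(t);Z=cloud(d)[...,2]
    res={}
    for v in rows:
        hi=np.where(Z[v]>40)[0]; hi=hi[(hi>150)&(hi<360)]
        a=hi[0]-.5; res.setdefault('xl',[]).append(edge(d,66,a,v))
        lip=hi[0]; 
        k=lip
        while Z[v,k]>62.8 or Z[v,k+1]>62.8: k+=1
        res.setdefault('lip',[]).append(edge(d,66,k-.5,v))
        k=hi[0]+100
        run=np.where((Z[v,:350]>55.5))[0]; run=run[run>260]
        res.setdefault('wall',[]).append(edge(d,59.5,run[0]-.5,v))
        # last contiguous
        e=hi[0]
        g=np.where((Z[v,:360]>45))[0]; g=g[g>300]; 
        cut=np.where(np.diff(g)>2)[0]; e=g[cut[0]] if len(cut) else g[-1]
        res.setdefault('xr',[]).append(edge(d,59.5,e+.5,v))
    for u in range(*urange,4):
        col=np.where(Z[vr[0]:vr[1],u]>40)[0]
        res.setdefault('ylo',[]).append(edge(d,59.5,u,vr[0]+col[-1]+.5))
    for k,p in res.items():
        p=np.array(p); i,j=(1,0) if k!='ylo' else (0,1)
        s,c=np.polyfit(p[:,i],p[:,j],1); r=p[:,j]-np.polyval((s,c),p[:,i]); 
        at=215 if k!='ylo' else 500
        print(k,'value at centre',round(np.polyval((s,c),at),2),'slope deg',round(np.degrees(np.arctan(s)),2),'rms',r.std().round(2))
E
python3 - <<'E'
from fit import *
unitfit('w6',list(range(50,98,2)))
d=ld('w6');P=cloud(d);Z=P[...,2]
m=(Z>78)&(Z<100); m[:, :290]=0;m[:,340:]=0;m[100:]=0
q=P[m];print('tab',q.mean(0),q.min(0),q.max(0),np.median(q[:,2]))
m=(Z>48)&(Z<53);m[:,:200]=0;m[:,310:]=0;m[100:]=0
print('ledge z',np.median(Z[m]))
d=ld('top0');P=cloud(d);Z=P[...,2]
m=(Z>80)&(Z<105);m[:165]=0;m[185:]=0;m[:,200:240]&=True;m[:,:205]=0;m[:,235:]=0;q=P[m];print('tab top cam',q.mean(0),q.min(0),q.max(0))
E
```

```text
xl value at centre 417.94 slope deg 0.61 rms 0.5
lip value at centre 450.31 slope deg 0.97 rms 0.39
wall value at centre 567.45 slope deg 17.28 rms 10.01
xr value at centre 617.26 slope deg 0.54 rms 0.39
ylo value at centre 141.64 slope deg -0.15 rms 1.36
tab [593.19 214.67  91.9 ] [587.28 202.44  78.32] [601.76 227.68  95.66] 93.3145056318815
ledge z 50.39591208091491
tab top cam [596.19 214.2   92.9 ] [589.64 201.68  80.5 ] [603.46 226.53  98.71]
```

```bash
python3 - <<'E'
from fit import *
d=ld('w6');P=cloud(d);Z=P[...,2]
r=[]
for u in range(200,326,6):
    col=np.where(Z[85:115,u]>40)[0]; v=85+col[-1]+.5; e=edge(d,59.5,u,v); r.append(e[1]); 
print(np.round(r,1))
for t in ('w5',):
    d=ld(t);Z=cloud(d)[...,2]; r=[]
    for u in range(190,370,10):
        col=np.where((Z[60:125,u]>40)&(Z[60:125,u]<75))[0]; v=60+col[-1]+.5; r.append(edge(d,59.5,u,v)[1])
    print(np.round(r,1)); Z=cloud(d)[...,2]
    # recess near wall: transition 59.5->50 along column
    for u in range(225,300,10): 
        print(u,Z[55:100,u].round(0).astype(int).tolist())
E
python3 - <<'E'
import cv2
a=cv2.imread('pics/w5.png')[0:110,160:390];cv2.imwrite('pics/w5z.png',cv2.resize(a,None,fx=3.4,fy=3.4,interpolation=2))
E
```

```text
[142.3 142.2 142.1 142.  141.9 141.8 141.7 141.6 141.6 141.5 141.4 141.3
 141.2 141.1 141.  140.9 140.8 140.8 140.7 140.6 140.5]
[141.7 141.6 141.5 141.4 141.3 141.2 141.1 141.  140.9 140.8 140.7 140.6
 140.5 140.4 140.3 140.2 140.1 140. ]
225 [29, 16, 17, 16, 16, 16, 17, 17, 15, 16, 16, 49, 51, 50, 50, 49, 49, 49, 50, 49, 50, 51, 50, 51, 52, 60, 59, 59, 59, 60, 59, 58, 61, 58, 59, 59, 60, 60, 59, 60, 59, 58, 1, 1, 0]
235 [16, 18, 16, 17, 14, 17, 16, 16, 17, 17, 15, 50, 50, 50, 51, 51, 50, 50, 50, 49, 51, 51, 49, 51, 50, 58, 58, 59, 59, 59, 60, 60, 60, 58, 60, 60, 61, 59, 60, 60, 59, 57, 1, 0, 0]
245 [26, 26, 26, 26, 22, 16, 17, 17, 17, 15, 14, 49, 49, 49, 50, 50, 51, 49, 50, 50, 50, 51, 50, 50, 50, 59, 58, 59, 60, 60, 60, 59, 59, 59, 60, 60, 60, 59, 61, 60, 60, 56, 42, -1, 0]
255 [17, 17, 17, 18, 18, 17, 17, 16, 18, 17, 17, 50, 50, 51, 51, 51, 51, 50, 51, 51, 50, 52, 51, 52, 51, 60, 60, 60, 59, 59, 60, 57, 59, 60, 60, 61, 58, 58, 59, 59, 59, 59, 42, 2, -1]
265 [24, 26, 25, 24, 25, 19, 16, 16, 17, 15, 15, 51, 50, 50, 49, 51, 52, 49, 51, 49, 50, 51, 50, 51, 51, 62, 60, 59, 58, 60, 60, 59, 60, 59, 59, 58, 59, 59, 60, 58, 59, 58, 43, 0, 2]
275 [26, 12, 12, 11, 12, 11, 12, 13, 12, 11, 12, 49, 50, 50, 49, 51, 51, 51, 50, 51, 51, 51, 50, 50, 49, 61, 59, 60, 58, 61, 60, 59, 60, 60, 60, 59, 59, 59, 60, 59, 60, 57, 41, 1, 0]
285 [26, 20, 14, 13, 13, 12, 12, 14, 12, 12, 12, 52, 51, 50, 51, 49, 50, 52, 49, 51, 51, 49, 50, 49, 51, 59, 60, 60, 59, 59, 59, 60, 60, 60, 60, 59, 60, 59, 59, 58, 60, 58, 41, -1, 0]
295 [27, 13, 14, 13, 12, 13, 11, 12, 13, 14, 13, 50, 50, 51, 51, 51, 52, 50, 51, 50, 50, 51, 51, 51, 50, 59, 59, 60, 59, 59, 59, 60, 59, 59, 59, 60, 59, 61, 59, 59, 59, 59, 42, 1, 0]
```

View pics/w5z.png

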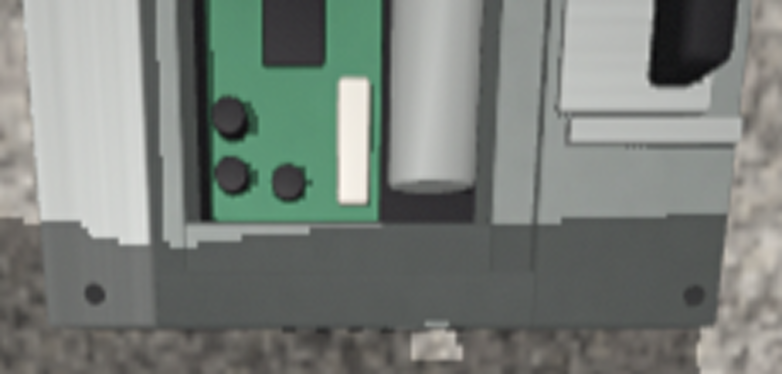

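Results:
- **Unit:** origin about (498–499.5, 216), yaw about −0.6°, ledge at z≈50.4, bolt about 1.5 mm off drawn back.
- **Panel in hand:** the underside is 32.8 mm below the TCP, and the panel is about 1 mm to −y of the TCP.

Next I'll compute the shift to the tilted hover pose.

```bash
cat >> h.py <<'E'
U=np.array([499.0,216.0]); YAW=-0.6; DY=-1.0; DZ=32.8
def tcp_for(tipx,tipz,th):
    t=np.radians(th); ux=tipx+71*np.cos(t)-DZ*np.sin(t); z=tipz+71*np.sin(t)+DZ*np.cos(t); uy=-DY
    a=np.radians(YAW); return np.array([U[0]+ux*np.cos(a)-uy*np.sin(a),U[1]+ux*np.sin(a)+uy*np.cos(a),z])
def go(tipx,tipz,th):
    o=ctrl.get_obs(); return (tcp_for(tipx,tipz,th)-o['ee_pos']).round(1), turn(want(YAW,th),o).round(2)
def where():
    o=ctrl.get_obs(); Rt=R.from_rotvec(o['orientation']).as_matrix(); z=Rt[:,2]; th=np.degrees(np.arcsin(z[2])); yaw=np.degrees(np.arctan2(z[1],z[0]))
    up=-Rt[:,1]; O=o['ee_pos']-DZ*up+Rt[:,0]*-DY; tip=O-71*z; a=np.radians(YAW); 
    f=lambda p:(np.r_[np.array([[np.cos(a),np.sin(a)],[-np.sin(a),np.cos(a)]])@(p[:2]-U),p[2]]).round(1)
    print('t',round(o['t'],2),'tilt',th.round(2),'yaw',yaw.round(2),'tip(unit)',f(tip),'orig(unit)',f(O),'F',o['ft_force'].round(1),'M',o['moment'].round(2),'w',round(o['width'],1),'ee',o['ee_pos'].round(1))
E
python3 - <<'E'
from h import *
where(); print(go(-41,113,12)); print(tcp_for(-41,113,12),tcp_for(-41,53.5,12),tcp_for(-60,51.2,12))
E
```

```text
t 6.58 tilt -0.07 yaw -0.58 tip(unit) [ -58.3 -151.3  309.7] orig(unit) [  12.7 -151.3  309.6] F [-0.1  0.1 -2.1] M [-0.02 -0.02  0.03] w 11.7 ee [510.1  65.6 342.4]
(array([  10.5,  151.1, -182.6]), array([ -0.09, -12.07,  -0.02]))
[520.63826205 216.7734512  159.84497135] [520.63826205 216.7734512  100.34497135] [501.63930383 216.9724151   98.04497135]
```

Call:
servo_tool(moves="0.002 0.03 -0.02 0 0 0; 0.004 0.06 -0.04 0 -2 0; 0.006 0.09 -0.07 0 -5 0; 0.008 0.12 -0.1 -0.1 -8 0; 0.01 0.14 -0.14 -0.1 -11 0; 0.0105 0.151 -0.17 -0.1 -12 0; 0.0105 0.151 -0.1825 -0.1 -12 0; 0.0105 0.151 -0.1825 -0.1 -12 0")

```text
t: 7.58
ee_pos: [520.0, 216.3, 158.8]
orientation: [-1.055, 1.062, -1.308]
ft_force: [1.0, -0.2, -1.6]
width: 12.3
```

Run:
```python
from h import *
where(); grab('wrist','w7'); grab('scene','s7'); where()
a=cv2.imread('pics/s7.png')[110:240,150:350]; cv2.imwrite('pics/s7z.png',cv2.resize(a,None,fx=4,fy=4,interpolation=2))
print(go(-41,53.5,12))
```

```text
t 7.58 tilt 11.72 yaw -0.53 tip(unit) [-41.8  -0.6 112.2] orig(unit) [ 27.7  -0.5 126.7] F [ 1.  -0.2 -1.6] M [-0.04  0.09  0.06] w 12.3 ee [520.  216.3 158.8]
t 7.67 tilt 11.93 yaw -0.58 tip(unit) [-40.2  -0.  114. ] orig(unit) [ 29.2   0.  128.7] F [ 0.5 -0.4 -1.5] M [-0.05  0.07  0.  ] w 11.8 ee [521.5 216.8 160.8]
(array([ -0.8,  -0. , -60.4]), array([ 0.  , -0.07, -0.02]))
```

View pics/w7.png

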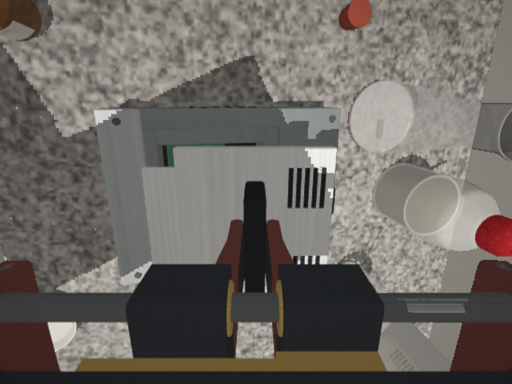

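View pics/s7z.png

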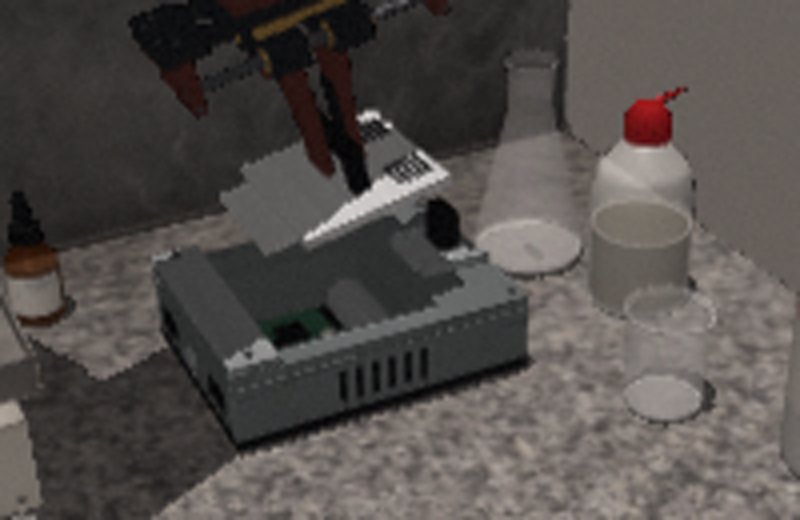

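The panel is tilted over the bay with its tongue to the lip side, and everything is clear. I'll descend to just above the ledge.

Call:
servo_tool(moves="-0.0005 0 -0.02 0 0 0; -0.0005 0 -0.04 0 0 0; -0.0005 0 -0.052 0 0 0; -0.0005 0 -0.058 0 0 0; -0.0005 0 -0.058 0 0 0; -0.0005 0 -0.058 0 0 0")

```text
t: 8.43
ee_pos: [520.8, 217.4, 102.8]
orientation: [-1.05, 1.06, -1.308]
ft_force: [-0.5, -0.3, -1.9]
width: 11.9
```

Run:
```python
from h import *
where(); d=grab('wrist','w8'); grab('scene','s8'); where()
a=cv2.imread('pics/s8.png')[130:230,170:310]; cv2.imwrite('pics/s8z.png',cv2.resize(a,None,fx=5.6,fy=5.6,interpolation=2))
a=cv2.imread('pics/w8.png')[70:270,60:360]; cv2.imwrite('pics/w8z.png',cv2.resize(a,None,fx=2.6,fy=2.6,interpolation=2))
```

```text
t 8.43 tilt 11.96 yaw -0.53 tip(unit) [-40.9   0.6  56. ] orig(unit) [28.6  0.7 70.7] F [-0.5 -0.3 -1.9] M [-0.01  0.05  0.02] w 11.9 ee [520.8 217.4 102.8]
t 8.53 tilt 11.96 yaw -0.52 tip(unit) [-41.    0.6  56. ] orig(unit) [28.5  0.7 70.7] F [ 0.5 -0.3 -2.4] M [-0.05  0.05  0.05] w 11.6 ee [520.7 217.4 102.8]
```

View pics/w8z.png

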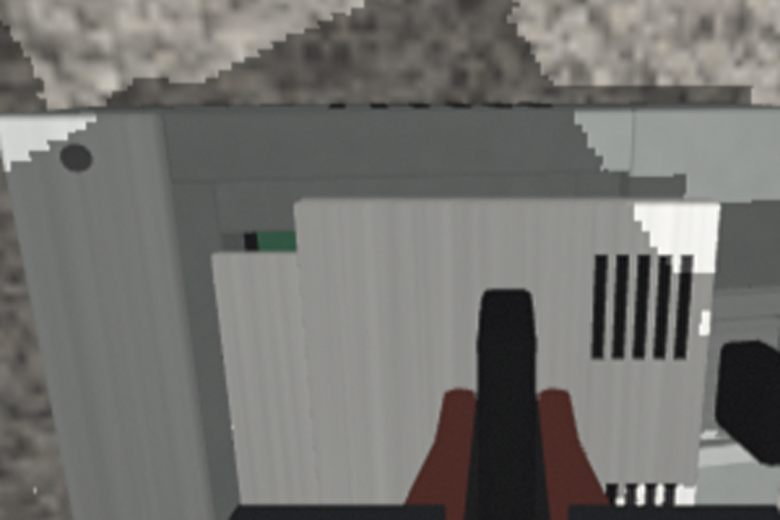

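View pics/s8z.png

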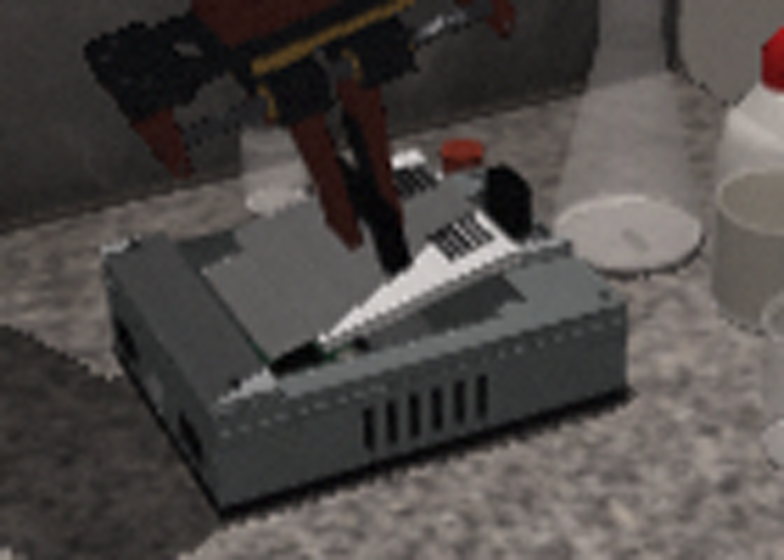

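The tongue lies just in front of the lip, short of it. I'll measure the gaps from this view's depth.

Run:
```python
from fit import *
d=ld('w8');P=cloud(d);a=np.radians(YAW);c,s=np.cos(a),np.sin(a)
Q=P.copy();Q[...,0]=c*(P[...,0]-U[0])+s*(P[...,1]-U[1]);Q[...,1]=-s*(P[...,0]-U[0])+c*(P[...,1]-U[1])
for v in (172,180,200,220,240):
    print(v,[(u,*Q[v,u].round(1).tolist()) for u in range(128,160,2)])
for u in (150,180,210,260): print(u,[(v,*Q[v,u].round(1).tolist()) for v in range(104,180,3)])
```

```text
172 [(128, -49.5, 40.9, 63.5), (130, -51.4, 37.7, 49.6), (132, -50.2, 37.6, 49.6), (134, -48.6, 38.0, 51.4), (136, -47.6, 37.7, 50.4), (138, -46.3, 37.7, 50.8), (140, -45.2, 37.5, 50.0), (142, -41.9, 40.1, 61.4), (144, -40.8, 39.9, 61.1), (146, -39.6, 39.9, 61.2), (148, -38.5, 39.8, 61.0), (150, -37.3, 39.8, 61.2), (152, -36.0, 39.8, 61.4), (154, -34.6, 40.1, 62.9), (156, -33.7, 39.6, 61.2), (158, -32.4, 39.7, 61.8)]
180 [(128, -49.5, 36.7, 66.3), (130, -49.1, 35.7, 62.9), (132, -50.8, 32.3, 49.7), (134, -49.5, 32.3, 50.0), (136, -48.3, 32.1, 49.7), (138, -47.0, 32.2, 50.4), (140, -45.9, 32.0, 49.7), (142, -44.5, 32.1, 50.2), (144, -41.4, 34.7, 60.7), (146, -40.3, 34.5, 60.1), (148, -39.1, 34.5, 60.5), (150, -37.6, 34.8, 62.0), (152, -36.7, 34.4, 60.4), (154, -35.4, 34.4, 60.9), (156, -34.0, 34.7, 62.2), (158, -32.7, 34.9, 63.3)]
200 [(128, -51.0, 24.1, 66.5), (130, -50.0, 23.7, 65.6), (132, -49.1, 23.3, 64.7), (134, -51.1, 18.4, 50.0), (136, -49.8, 18.4, 50.2), (138, -48.7, 18.1, 49.5), (140, -47.5, 18.0, 49.4), (142, -46.1, 17.9, 49.6), (144, -44.8, 18.0, 50.3), (146, -41.5, 21.7, 
[... 2947 characters left out ...]
76, -0.9, 38.1, 72.3), (179, -1.0, 36.5, 73.4)]
260 [(104, 46.7, 79.8, 1.2), (107, 46.7, 77.4, 1.3), (110, 41.6, 75.6, 23.5), (113, 33.4, 74.8, 59.2), (116, 33.5, 72.9, 58.8), (119, 33.6, 71.0, 58.4), (122, 33.3, 69.2, 59.7), (125, 33.3, 67.3, 59.8), (128, 33.4, 65.3, 59.5), (131, 33.6, 63.3, 58.5), (134, 33.5, 61.4, 59.1), (137, 35.5, 58.4, 50.4), (140, 35.5, 56.4, 50.7), (143, 35.3, 54.4, 51.3), (146, 35.3, 52.4, 51.4), (149, 28.8, 54.9, 79.7), (152, 28.7, 53.2, 80.1), (155, 28.8, 51.3, 79.5), (158, 28.8, 49.6, 79.9), (161, 29.1, 47.5, 78.6), (164, 28.6, 46.1, 80.7), (167, 28.8, 44.1, 79.9), (170, 28.9, 42.1, 79.6), (173, 28.7, 40.5, 80.6), (176, 29.2, 38.1, 78.4), (179, 29.0, 36.4, 79.3)]
```

The gaps agree with the kinematics: tongue tip about 7 mm in front of the lip edge, side gap about 4 mm, and tip about 6 mm above the ledge. I'll slide the tongue under.

Call:
servo_tool(moves="0 0 -0.0025 0 0 0; -0.004 0 -0.003 0 0 0; -0.008 0 -0.003 0 0 0; -0.012 0 -0.0035 0 0 0; -0.016 0 -0.004 0 0 0; -0.0195 0 -0.0045 0 0 0; -0.0195 0 -0.0045 0 0 0; -0.0195 0 -0.0045 0 0 0")

```text
t: 9.52
ee_pos: [501.0, 217.3, 97.7]
orientation: [-1.051, 1.06, -1.308]
ft_force: [0.5, -0.4, -0.6]
width: 11.7
```

Run:
```python
from h import *
where(); d=grab('wrist','w9'); where()
a=cv2.imread('pics/w9.png')[70:270,60:360]; cv2.imwrite('pics/w9z.png',cv2.resize(a,None,fx=2.6,fy=2.6,interpolation=2))
```

```text
t 9.53 tilt 11.92 yaw -0.51 tip(unit) [-60.7   0.3  51. ] orig(unit) [ 8.7  0.4 65.7] F [ 0.5 -0.4 -0.6] M [-0.02  0.07  0.03] w 11.7 ee [501.  217.3  97.7]
t 9.57 tilt 11.92 yaw -0.52 tip(unit) [-60.7   0.2  51. ] orig(unit) [ 8.8  0.3 65.6] F [-0.4 -0.4 -1.7] M [-0.02  0.05 -0.03] w 11.8 ee [501.  217.3  97.7]
```

View pics/w9z.png

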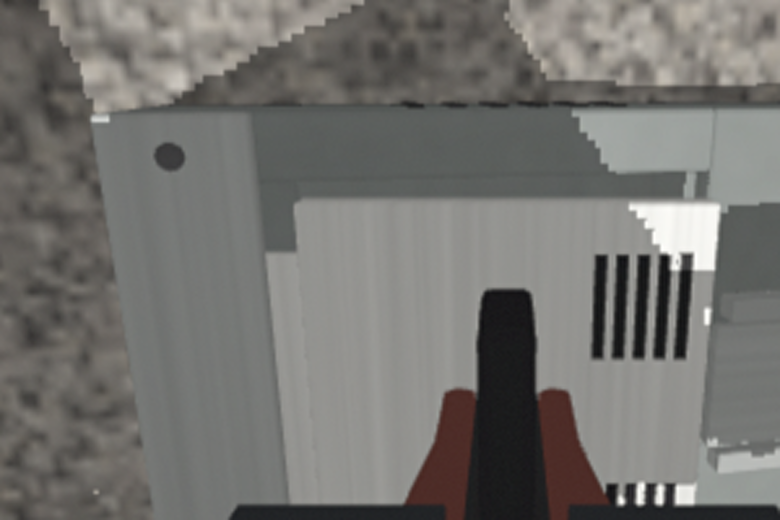

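The tongue is under the lip with no contact force. I'll compute a lowering arc that pivots about the tip.

Run:
```python
from h import *
p0=tcp_for(-60.7,51,11.92)
for th,tx,tz in [(10,-60.5,51),(8,-60.3,50.9),(6,-60.2,50.9),(4,-60.1,50.8),(3,-60,50.8),(2,-60,50.7),(1,-60,50.6),(0,-60,50.5)]:
    print(th,(tcp_for(tx,tz,th)-p0).round(1),'turn',round(11.92-th,2))
```

```text
10 [ 1.7 -0.  -2.1] turn 1.92
8 [ 3.4 -0.  -4.5] turn 3.92
6 [ 5.  -0.1 -6.8] turn 5.92
4 [ 6.4 -0.1 -9.3] turn 7.92
3 [  7.2  -0.1 -10.5] turn 8.92
2 [  7.8  -0.1 -11.8] turn 9.92
1 [  8.4  -0.1 -13.1] turn 10.92
0 [  9.   -0.1 -14.5] turn 11.92
```

Call:
servo_tool(moves="0.0009 0 -0.001 0 1 0; 0.0017 0 -0.0021 0 1.9 0; 0.0025 0 -0.0033 0 2.9 0; 0.0034 0 -0.0045 0 3.9 0; 0.0042 0 -0.0056 0 4.9 0; 0.005 0 -0.0068 0 5.9 0; 0.0057 0 -0.008 0 6.9 0; 0.0064 0 -0.0093 0 7.9 0")

```text
t: 10.58
ee_pos: [507.3, 217.3, 88.3]
orientation: [-1.155, 1.164, -1.249]
ft_force: [0.3, -0.9, -1.5]
width: 11.9
```

Run:
```python
from h import *
where(); d=grab('wrist','w10'); where()
a=cv2.imread('pics/w10.png')[70:270,60:360]; cv2.imwrite('pics/w10z.png',cv2.resize(a,None,fx=2.6,fy=2.6,interpolation=2))
```

```text
t 10.57 tilt 3.94 yaw -0.51 tip(unit) [-60.3   0.2  50.7] orig(unit) [10.5  0.3 55.6] F [ 0.3 -0.9 -1.5] M [-0.05 -0.07  0.01] w 11.9 ee [507.3 217.3  88.3]
t 10.62 tilt 3.93 yaw -0.52 tip(unit) [-59.9   0.3  50.7] orig(unit) [10.9  0.4 55.5] F [ 0.8  0.6 -1.9] M [-0.1  -0.1   0.02] w 12.2 ee [507.7 217.3  88.3]
```

View pics/w10z.png

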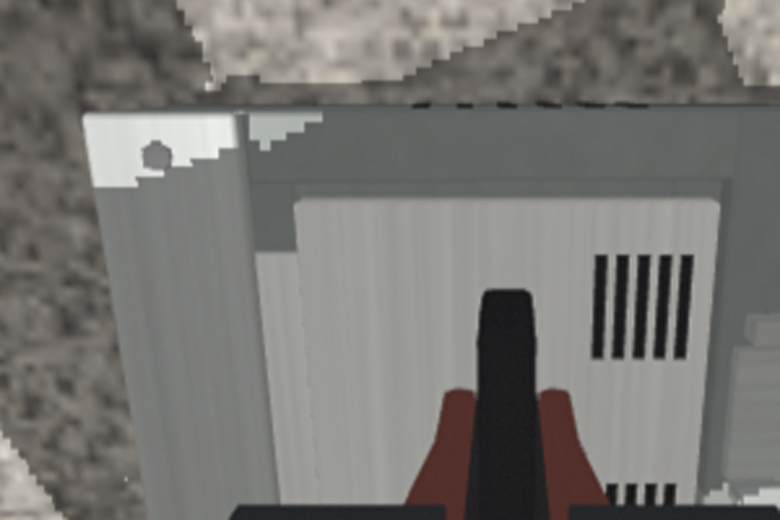

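The free edge sits inside the bolt-end wall with a visible gap. I'll continue lowering slowly.

Call:
servo_tool(moves="0.0003 0 -0.0006 0 0.5 0; 0.0007 0 -0.0012 0 1 0; 0.001 0 -0.0018 0 1.5 0; 0.0013 0 -0.0025 0 2 0; 0.0016 0 -0.0031 0 2.5 0; 0.0019 0 -0.0038 0 3 0; 0.0022 0 -0.0045 0 3.5 0; 0.0025 0 -0.0051 0 3.95 0")

```text
t: 11.62
ee_pos: [509.8, 217.2, 83.2]
orientation: [-1.206, 1.214, -1.218]
ft_force: [-0.7, 0.3, 0.3]
width: 12.0
```

Call:
servo_tool(moves="0 0 0 0 0 0; 0 0 -0.0002 0 0 0")

```text
t: 11.88
ee_pos: [509.7, 217.2, 83.1]
orientation: [-1.206, 1.214, -1.218]
ft_force: [0.3, -0.5, -1.6]
width: 11.7
```

Run:
```python
from h import *
where(); d=grab('wrist','w11'); where()
a=cv2.imread('pics/w11.png')[70:270,60:360]; cv2.imwrite('pics/w11z.png',cv2.resize(a,None,fx=2.6,fy=2.6,interpolation=2))
```

```text
t 11.88 tilt 0.05 yaw -0.51 tip(unit) [-60.3   0.2  50.2] orig(unit) [10.7  0.3 50.3] F [ 0.3 -0.5 -1.6] M [-0.03 -0.1  -0.04] w 11.7 ee [509.7 217.2  83.1]
t 11.93 tilt 0.06 yaw -0.51 tip(unit) [-60.3   0.2  50.2] orig(unit) [10.7  0.3 50.3] F [ 0.1  0.4 -0.8] M [-0.08 -0.04 -0.02] w 11.5 ee [509.7 217.3  83.1]
```

View pics/w11z.png

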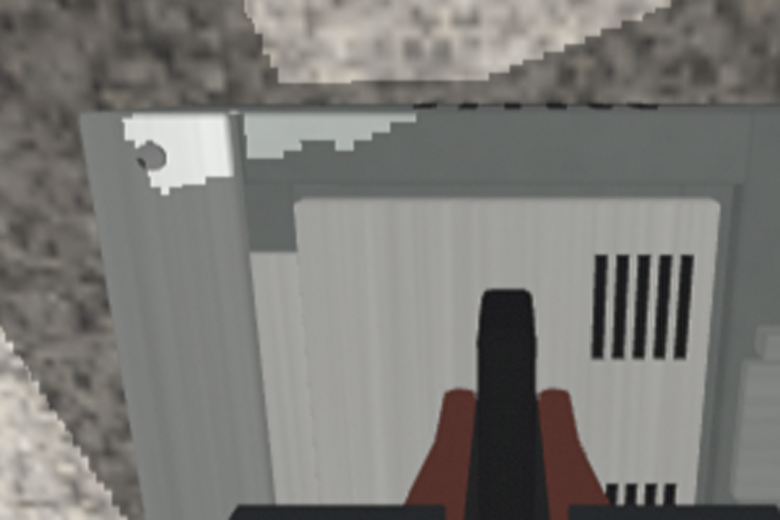

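The panel is level and just above the ledge, and the force still shows its weight. I'll lower it in small steps until contact.

Call:
servo_tool(moves="0 0 -0.0002 0 0 0; 0 0 -0.0004 0 0 0; 0 0 -0.0004 0 0 0")

```text
t: 12.3
ee_pos: [509.7, 217.2, 82.7]
orientation: [-1.206, 1.214, -1.218]
ft_force: [0.2, -0.6, -0.8]
width: 11.8
```

Call:
servo_tool(moves="0 0 -0.0002 0 0 0; 0 0 -0.0004 0 0 0; 0 0 -0.0004 0 0 0")

```text
t: 12.68
ee_pos: [509.8, 217.2, 82.7]
orientation: [-1.206, 1.214, -1.218]
ft_force: [-2.2, -0.7, 5.2]
width: 11.9
```

Call:
servo_tool(moves="0 0 -0.0002 0 0 0; 0 0 -0.0004 0 0 0; 0 0 -0.0004 0 0 0")

```text
t: 13.05
ee_pos: [509.8, 217.3, 82.7]
orientation: [-1.206, 1.214, -1.218]
ft_force: [-2.6, -2.4, 9.3]
width: 11.9
```

Contact at +9 N with the panel flat. I'll open partly and check before lifting.

Call:
servo_tool(moves="0 0 0.0005 0 0 0; 0 0 0.0005 0 0 0; 0 0 0.0005 0 0 0; 0 0 0.0005 0 0 0; 0 0 0.0005 0 0 0", hand=150)

```text
t: 13.68
ee_pos: [509.7, 217.2, 82.3]
orientation: [-1.206, 1.214, -1.218]
ft_force: [0.2, -0.8, 0.1]
width: 36.0
```

Call:
servo_tool(moves="0 0 0.02 0 0 0; 0 0 0.05 0 0 0; 0 0 0.09 0 0 0; 0 0 0.12 0 0 0; 0 0 0.12 0 0 0; 0 0 0.12 0 0 0")

```text
t: 14.42
ee_pos: [509.2, 217.0, 201.6]
orientation: [-1.207, 1.215, -1.218]
ft_force: [0.1, -0.2, -0.7]
width: 36.2
```

Run:
```python
from h import *
where(); d=grab('wrist','w12'); where()
P=cloud(d);a=np.radians(YAW);c,s=np.cos(a),np.sin(a)
Q=P.copy();Q[...,0]=c*(P[...,0]-U[0])+s*(P[...,1]-U[1]);Q[...,1]=-s*(P[...,0]-U[0])+c*(P[...,1]-U[1])
m=(abs(Q[...,1]-30)<20)&(Q[...,2]>30)&(Q[...,2]<90)
for x0 in range(-50,110,8):
    k=m&(abs(Q[...,0]-x0)<4); print(x0,k.sum(),np.median(Q[...,2][k]).round(1) if k.any() else None,end='; ')
m=(Q[...,2]>84)&(Q[...,2]<98)&(Q[...,0]>70)&(Q[...,0]<120)&(abs(Q[...,1])<40); q=P[m]; print('\ntab',len(q),q.min(0),q.max(0))
```

```text
t 14.43 tilt 0.0 yaw -0.51 tip(unit) [-6.080e+01 -1.000e-01  1.688e+02] orig(unit) [ 10.2   0.  168.8] F [ 0.1 -0.2 -0.7] M [-0.06 -0.05  0.02] w 36.2 ee [509.2 217.  201.6]
t 14.47 tilt -0.05 yaw -0.51 tip(unit) [-61.1  -0.2 168.5] orig(unit) [ 9.900e+00 -1.000e-01  1.684e+02] F [-0.3  1.1  0. ] M [-0.04 -0.07  0.07] w 35.8 ee [509.  216.9 201.2]
-50 418 63.8; -42 263 54.3; -34 304 58.2; -26 308 58.3; -18 307 58.3; -10 302 58.3; -2 299 58.2; 6 294 60.2; 14 299 59.1; 22 306 58.2; 30 303 58.3; 38 309 58.3; 46 308 58.4; 54 300 58.2; 62 319 56.6; 70 335 59.8; 78 309 60.0; 86 349 60.2; 94 351 60.6; 102 318 60.1; 
tab 463 [587.08614064 202.93005063  84.0112663 ] [601.56609213 228.95006434  95.76464611]
```

View pics/w12.png

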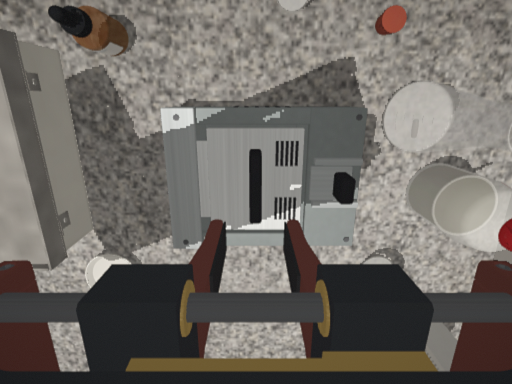

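The panel lies flat, with its plate top at 58.2–58.4 mm from x = −34 to +54. Next is the bolt: I'll turn 90° so the jaws close on the tab along y and the gripper body stays clear of the glassware.

Call:
servo_tool(moves="0.01 0 0 0 0 10; 0.02 0 0 0 0 20; 0.03 0 0 0 0 30; 0.04 0 0 0 0 40; 0.05 0 0 0 0 50; 0.06 0 0 0 0 60; 0.07 0 0 0 0 70; 0.08 0 0 0 0 80", hand=85)

```text
t: 15.48
ee_pos: [589.2, 216.9, 200.4]
orientation: [-1.567, 0.14, -0.139]
ft_force: [-1.0, -0.1, -0.1]
width: 58.6
```

Call:
servo_tool(moves="0.005 -0.001 0 0 0 10; 0.005 -0.001 0 0 0 10; 0.005 -0.001 0 0 0 10")

```text
t: 15.85
ee_pos: [594.1, 216.1, 201.3]
orientation: [-1.57, 0.009, -0.01]
ft_force: [-1.3, 0.3, -0.0]
width: 58.5
```

Run:
```python
from h import *
np.set_printoptions(precision=2,suppress=True)
d=grab('wrist','w13'); o=d['obs'];print(o['t'],o['ee_pos'],turn(want(89.4),o),o['width'],o['qpos'])
P=cloud(d); Z=P[...,2]; m=(Z>84)&(Z<98)&(P[...,0]>570)&(P[...,0]<615)&(abs(P[...,1]-215)<25); q=P[m]
v,u=np.where(m);print('tab',len(q),q.min(0),q.max(0),np.median(q,0),u.min(),u.max(),v.min(),v.max())
```

```text
15.85 [594.06 216.1  201.33] [-0.02  0.02  0.1 ] 58.53181495838956 [ 0.33  0.48  1.64  0.    1.02 -1.23]
tab 439 [587.31 202.93  84.07] [601.15 228.48  95.48] [592.95 215.29  93.26] 241 268 184 200
```

View pics/w13.png

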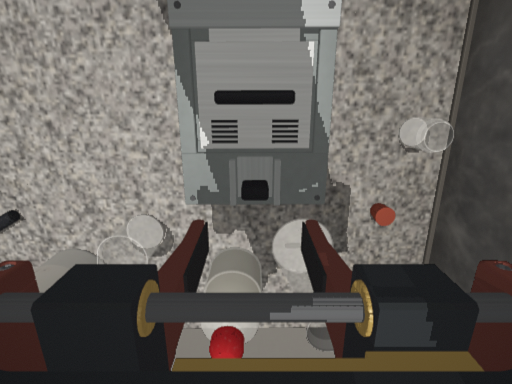

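The tab is at (255,190), centred between the jaws; measured centre (594.3, 215.7), top about 93.3. I'll descend on it.

Call:
servo_tool(moves="0 -0.0005 -0.03 0 0 0; 0 -0.0005 -0.06 0 0 0; 0 -0.0005 -0.085 0 0 0; 0 -0.0005 -0.1 0 0 0; 0 -0.0005 -0.111 0 0 0; 0 -0.0005 -0.111 0 0 0; 0 -0.0005 -0.111 0 0 0")

```text
t: 16.77
ee_pos: [595.3, 215.9, 92.2]
orientation: [-1.569, 0.004, -0.01]
ft_force: [0.2, 0.4, -0.1]
width: 58.6
```

Call:
servo_tool(moves="0 0 0 0 0 0; 0 0 0 0 0 0; 0 0 0 0 0 0; 0 0 0 0 0 0; 0 0 0 0 0 0", hand=255)

```text
t: 17.4
ee_pos: [594.9, 216.1, 91.6]
orientation: [-1.569, 0.005, -0.009]
ft_force: [-0.2, 2.7, 1.5]
width: 25.9
```

Run:
```python
from h import *
np.set_printoptions(precision=2,suppress=True)
d=grab('wrist','w14'); o=d['obs'];print(o['t'],o['ee_pos'],o['width'],o['ft_force'],o['moment'])
```

```text
17.4 [594.87 216.09  91.61] 25.88093417853485 [-0.2   2.65  1.52] [ 0.38 -0.09  0.06]
```

View pics/w14.png

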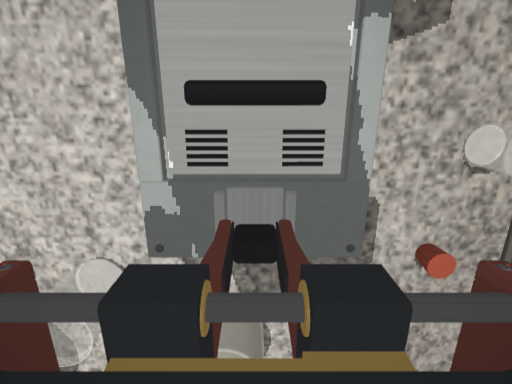

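The tab is gripped (25.9 mm). I'll slide it along unit −x.

Call:
servo_tool(moves="-0.002 0 0 0 0 0; -0.005 0 0 0 0 0; -0.008 0 0 0 0 0; -0.011 0.0001 0 0 0 0; -0.014 0.0001 0 0 0 0; -0.016 0.0002 0 0 0 0; -0.0165 0.0002 0 0 0 0; -0.0165 0.0002 0 0 0 0")

```text
t: 18.45
ee_pos: [578.2, 216.2, 91.6]
orientation: [-1.569, 0.005, -0.009]
ft_force: [0.1, 4.4, 1.5]
width: 25.6
```

Call:
servo_tool(moves="-0.0005 0 0 0 0 0; -0.001 0 0 0 0 0; -0.001 0 0 0 0 0")

```text
t: 18.82
ee_pos: [577.3, 216.2, 91.6]
orientation: [-1.569, 0.005, -0.009]
ft_force: [0.2, 6.4, 1.4]
width: 25.6
```

Call:
servo_tool(moves="-0.0005 0 0 0 0 0; -0.001 0 0 0 0 0; -0.001 0 0 0 0 0")

```text
t: 19.2
ee_pos: [576.3, 216.2, 91.6]
orientation: [-1.569, 0.005, -0.009]
ft_force: [1.6, 4.2, 1.4]
width: 25.7
```

Call:
servo_tool(moves="-0.0005 0 0 0 0 0; -0.0005 0 0 0 0 0")

```text
t: 19.45
ee_pos: [575.9, 216.3, 91.6]
orientation: [-1.569, 0.005, -0.009]
ft_force: [1.4, 4.9, 1.9]
width: 25.7
```

Call:
servo_tool(moves="-0.0005 0 0 0 0 0; -0.0005 0 0 0 0 0")

```text
t: 19.7
ee_pos: [575.9, 216.3, 91.6]
orientation: [-1.569, 0.004, -0.01]
ft_force: [3.4, 5.5, 1.4]
width: 25.9
```

Call:
servo_tool(moves="-0.0005 0 0 0 0 0; -0.0005 0 0 0 0 0")

```text
t: 19.95
ee_pos: [575.8, 216.2, 91.6]
orientation: [-1.569, 0.003, -0.011]
ft_force: [4.4, 4.3, -2.4]
width: 25.8
```

Call:
servo_tool(moves="-0.0005 0 0 0 0 0; -0.001 0 0 0 0 0; -0.001 0 0 0 0 0")

```text
t: 20.32
ee_pos: [575.7, 216.3, 91.6]
orientation: [-1.569, 0.002, -0.012]
ft_force: [8.4, 4.2, -5.0]
width: 26.0
```

Call:
servo_tool(moves="-0.001 0 0 0 0 0; -0.001 0 0 0 0 0; -0.001 0 0 0 0 0")

```text
t: 20.7
ee_pos: [575.6, 216.3, 91.6]
orientation: [-1.569, 0.0, -0.013]
ft_force: [11.8, 4.5, -5.9]
width: 25.8
```

The bolt has reached a hard stop: force climbs to 12 N with no movement, after 19.2 mm of travel. I'll ease off, release, lift and check.

Call:
servo_tool(moves="0.0015 0 0 0 0 0; 0.0015 0 0 0 0 0; 0.0015 0 0 0 0 0; 0.0015 0 0 0 0 0", hand=85)

```text
t: 21.2
ee_pos: [573.9, 215.7, 91.3]
orientation: [-1.57, 0.006, -0.008]
ft_force: [0.2, -0.4, 0.1]
width: 58.0
```

Call:
servo_tool(moves="0 0 0 0 0 0; 0 0 0.03 0 0 0; 0 0 0.07 0 0 0; 0 0 0.11 0 0 0; 0 0 0.14 0 0 0; 0 0 0.14 0 0 0; 0 0 0.14 0 0 0")

```text
t: 22.08
ee_pos: [573.6, 215.7, 230.4]
orientation: [-1.57, 0.006, -0.008]
ft_force: [-0.1, -0.9, -1.3]
width: 58.6
```

Run:
```python
from h import *
np.set_printoptions(precision=2,suppress=True)
d=grab('wrist','w15'); o=d['obs'];print(o['t'],o['ee_pos'],o['width'])
P=cloud(d); Z=P[...,2]; m=(Z>84)&(Z<98)&(P[...,0]>550)&(P[...,0]<615)&(abs(P[...,1]-215)<25); q=P[m]
print('tab',len(q),q.min(0),q.max(0),np.median(q,0))
for x in range(455,600,8):
  k=(abs(P[...,0]-x)<4)&(abs(abs(P[...,1]-216)-42)<8)&(Z>40); print(x,np.median(Z[k]).round(1) if k.any() else None,end='; ')
grab('scene','s15')
a=cv2.imread('pics/s15.png')[90:260,150:390]; cv2.imwrite('pics/s15z.png',cv2.resize(a,None,fx=3.3,fy=3.3,interpolation=2))
a=cv2.imread('pics/w15.png')[:270,130:380]; cv2.imwrite('pics/w15z.png',cv2.resize(a,None,fx=2.2,fy=2.2,interpolation=2))
```

```text
22.075 [573.58 215.74 230.38] 58.58354577705688
tab 358 [568.52 203.32  84.  ] [582.37 228.66  95.44] [574.12 215.9   93.27]
455 53.2; 463 58.2; 471 58.4; 479 58.4; 487 58.4; 495 58.5; 503 58.3; 511 58.3; 519 58.4; 527 58.3; 535 306.8; 543 314.7; 551 316.5; 559 267.7; 567 59.4; 575 59.4; 583 59.3; 591 59.2; 599 59.3;
```

View pics/w15z.png

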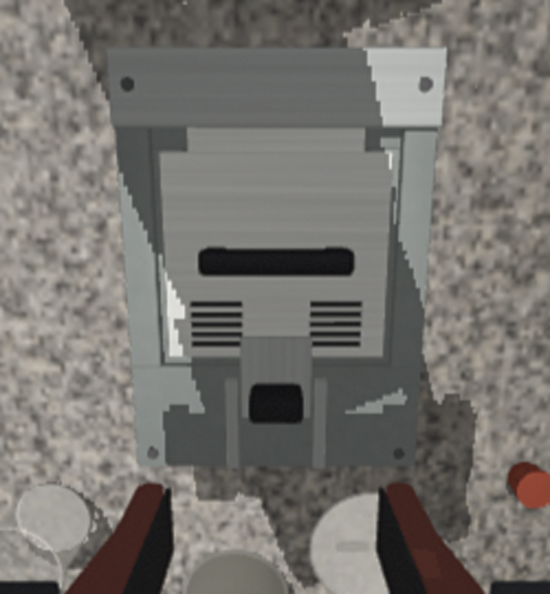

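View pics/s15z.png

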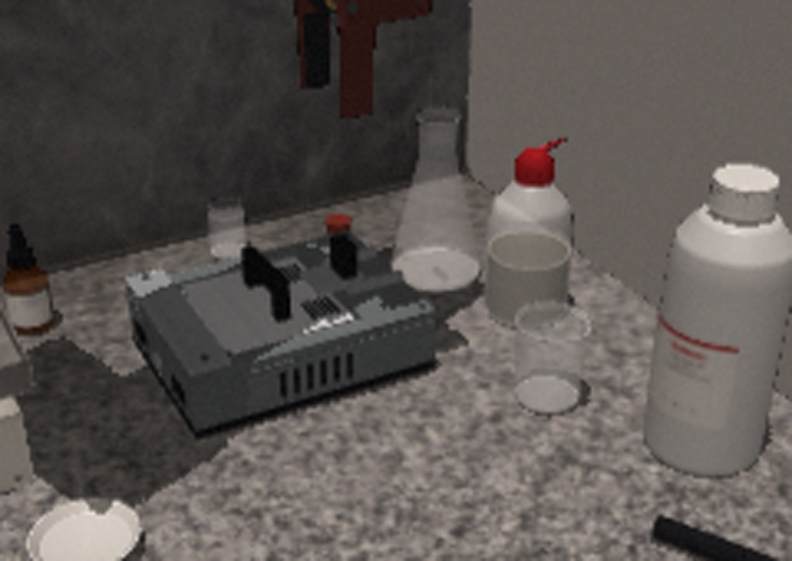

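```bash
python3 -c "
from h import *
print(ctrl.close_job())"
```

```text
the job is handed in; nothing more can be done
None
```

The panel is seated flat in its recess, the bolt is shut over its free edge, and I handed the job in at about 22 s of the 45 s.

**What I did:**
- I took the panel by its handle and tilted it 12° so the tongue slid under the lip with no sign of contact.
- I pivoted it down about the tongue tip to the ledge, finishing with about 9 N of contact, and only then let go.
- I gripped the bolt's tab across its width and slid it 19 mm to a hard stop. The force rose to about 12 N with no further movement. Then I released and lifted clear.

**Last checks:**
- **Panel:** the plate top measured 58.2–58.5 mm above the bench, which fits a 50 mm ledge plus the 8 mm plate. In the last view I could only measure the lip half, because the gripper blocked the rest. The full length measured level before I shut the bolt.
- **Bolt:** the last picture shows the blade over the panel's free edge. The camera gave 18.8 mm of travel and the arm 19.2 mm. Both fit a 20 mm stroke that started partly closed.
- **Bystanders:** in the last scene picture the flask and beaker stand upright. They look untouched, but I did not measure them before and after.

**Disagreements:** the unit's x position varied by about 2 mm between the wrist and top cameras. A two-view triangulation of the handle's height gave 23 mm, because the views were too close together. I used the depth reading, about 40 mm to the bar's top, which fits the stated dimensions.

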